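# Put the return spring back on the pill press

### The arm

A 7-joint arm with a two-finger parallel gripper is mounted at the origin on the work surface. World frame = base frame: x ahead of the robot, y to its left, z up, the work surface at z = 0. Lengths are in m, angles in rad, forces in N, time in s.
With the tool pointing down it reaches from about 0.4 to 0.85 m from the base axis. Payload 4.5 kg.
Tool frame: the origin (TCP) lies midway between the tips of the shut fingers; the grasp point (between the pads) lies 19 mm behind it; z points along the fingers, y is the direction in which the jaws open and shut (so a half turn about z gives the same grasp; the last joint's range is limited). The gripper opens to 88 mm and grips with 3 to 60 N. Pads are 18 mm wide; open, the fingers measure 123 mm over their backs; the gripper's body (75 mm by 187 mm) begins 45 mm behind the grasp point.
Start: joints at [-1.285, 0.689, -0.195, 1.565, 0.157, 0.902, -0.215], TCP at [0.156, 0.605, 0.212] pointing down, gripper open.
Joint ranges: [-3.01, 3.01], [-0.46, 2.08], [-1.47, 1.51], [0.13, 2.56], [-1, 4.14], [0.04, 2.09], [-2.66, 2.66]. Speed limits (rad/s): [2.57, 2.57, 3.14, 3.14, 3.14, 3.14, 3.14].

### API

Orientations are given as a unit quaternion [x, y, z, w].
In Python, from plant import r, viewer gives the robot as it stands.
- The arm moves only by the tool play_rows, never from a script. Its argument "commands" is a list of rows, each an object with "delta_rot": the turn, a rotation vector about the tool's x, y, z normalised to -1 to 1, where 1 is pi rad, a list of three; "travel": the shift along the tool's x, y, z normalised to -1 to 1, where 1 is 15 cm, a list of three; "gripper": the opening, from -1 (shut) to 1 (fully open). In form: [{"delta_rot": [wx, wy, wz], "travel": [x, y, z], "gripper": gripper}, ...]. A call has 1 to 12 rows; each row is the pose to reach, as a shift and turn from the pose commanded when the call began, along the tool's axes at that moment, turning the shorter way round; what a row does not reach only later rows make up. A row lasts 1/8 s, in which the tool goes at most 62.5 mm and 10.7 degrees, less where a joint would pass 70% of its speed; a pose out of reach is approached as far as the arm can. A call with a number of a shift or a turn outside -1 to 1 is refused whole. A call with a gripper value outside its range is refused whole. The fingers move at their own pace and stop on an object; "force" is the grip in N (left out, the last holds). Time passes only in rows, so rows that repeat a pose let the fingers close. It gives the time, the measured TCP pose, the force and the opening at its end, in the units of the state.
- r.get_state(): the state, without advancing time (a new reading comes with each control period).
- viewer.snapshot(name): name is "scene" or "top" or "wrist"; returns a dict with "color" (480x640x3 uint8, red, green, blue), "z_map" (480x640 float32, m along the optical axis (not along the pixel's ray), 0 where there is no reading), "fx", "fy", "cx", "cy" (pixels), "origin" and "attitude" of the camera in the world. Camera axes: x right, y up, looking along -z (the intrinsics and any distortion apply to the point x, -y, -z); pixel columns grow to the right and rows downward; lengths in m; the calibration is good to about 2 mm. A picture is of the moment at which its call begins.
- r.finish_job(): hands the job in, once; it reports no verdict.
Trained networks look in the newest picture that a camera, given by its name, has taken for a name from the list of things; names that differ only in an ending like _2 or _b are one class to them, and where a whole thing is asked for, a point or a joint stands for the part that bears it (a point fixed in the world has none). Each returns a list of dicts, best first, with "conf" (0 to 1); they miss things now and then, are a little off and sometimes report something else, mostly with a low value. They report only what shows in the picture. A call takes as long as a camera call. They do not tell look-alikes from the thing itself.
- viewer.outline_of(camera, label): "pixels" (480x640 bool, what is visible of it) and "at" ([column, row] in pixels, amid what is visible of it).
- viewer.pinpoint(camera, label): "at" ([column, row] in pixels: a listed point, or the origin of a listed thing).
The state is a dict: "clock": time; "q": joint angles; "qd": joint speeds; "joint_torque": joint torques, N m; "tool_pos": TCP position; "eef_rot": TCP orientation; "contact_force": force on the tool from outside, world axes, zero at the start; "moment": the same for the moment, N m; "opening": opening from 0.0 (shut) to 1.0 (fully open).
Only numpy, scipy, OpenCV 4.12 (cv2) and the standard library are available. Lean on these libraries where they do the work, as an engineer would, in place of code of your own. Each camera call takes 0.05 s, during which the arm holds its last target. There are 200 camera calls.

### The job

The little pill press has been washed and needs its return spring back. Pick up the steel coil spring and thread it, slotted ring first, over the upright rod of the press, twisting it a little whenever it snags on the rod's cross pins and never forcing it, until it stands fully home on the press base; then let go. Leave the cup, the pill organiser and the saucer with its tongue depressor as they are.

Things in the scene. Friction and masses are not known exactly. Their poses are not given: they have to be found in the camera images.
- press: The pill press, fixed: white base plate 18 mm thick, an upright round steel rod 14 mm in diameter and a small white mortar bowl (58 mm wide, rim 46 mm above the counter, centre 72 mm from the rod along +x). Origin on the rod's axis at counter height; z up. The plate reaches from x = -47.5 to +107.5 mm, y = -45 to +45 mm.
- rod_tip (a point): Centre of the rod's top, 110 mm above the counter. The last 14 mm taper to 6 mm diameter. Two thin cross pins (5 mm diameter, 28 mm end to end) pass level through the rod, centred 86 and 56 mm above the counter. Each may point in any level direction, different for the two and not given by any pose. They do not turn.
- seat (a point): Where the spring must stand: the point on the rod's axis at the top face of the base plate, 18 mm above the counter.
- spring_mid (a point): The loose steel compression spring, upright on the counter, slotted ring down: 44 mm outside diameter, 100 mm tall, 90 to 180 g. This point is its centre, half-way up its axis; z is up. The upper 40 mm are close-wound coils, best gripped about 25 mm below the top; the open coils below are 35 mm wide inside. It shortens by up to 10 mm (0.8 N per mm) and yields in twist (0.01 N m per degree).
- spring_foot (a point): Centre of the underside of the spring's slotted ring: 8 mm thick, bore 20 mm, four through slots along this point's +-x and +-y (33 mm across). A cross pin passes within about 10 degrees of a slot; else the ring rests on it, and a twist of at most 90 degrees under a push of 4 to 6 N lets it drop. Over 40 N on the press is forcing.
- cup: Stainless steel cup, 76 mm wide, 85 mm tall, bystander. Origin at the centre of its underside.
- organiser: Clear plastic pill organiser, 45 x 170 x 27 mm, lying flat, long side along its y, bystander. Origin at the centre of its underside.
- saucer: Small white ceramic saucer, 110 mm wide, 16 mm tall, bystander. Origin at the centre of its underside.
- depressor: Short bamboo tongue depressor, 138 x 18 x 4 mm, laid across the saucer's rim, bystander. Origin at the centre of its underside, x along it.
Mind the look-alikes: they are no part of the job. What is shaped like the part that bears spring_mid but turquoise is not meant. Several things have the shape of the press; the one meant has the colours described above.

How it is judged:
On the way:
1. the spring's ring is threaded over the end of the rod, above the upper pin (z of spring_foot in the frame of press between 0.08 and 0.106 m and horizontal distance between spring_foot and rod_tip below 0.008 m).
At the end, for the whole second after the job is handed in: The spring stands around the rod, ring down, its ring on the base plate (within 3 mm) and centred on the rod (within 6 mm), upright within 6 degrees, and stays so, released (z of spring_foot in the frame of press between 0.014 and 0.021 m and horizontal distance between spring_foot and seat below 0.006 m and angle between spring_mid's own z axis and vertical below 0.1 rad and height (world z) of spring_mid above 0.06 m); the robot touches nothing.
It fails at once if the press is forced: more than 40 N on it (contact force between press and anything else above 40 N).
It fails at once if a bystander is shifted by more than 30 mm (distance of any of cup, organiser, saucer, depressor from where it was at the start of the episode above 0.03 m).
It also fails if it takes over 72 s, if anything falls off the work surface, if the arm or the gripper's body presses on something with over 40 N, if the wrist force passes 120 N, or if a joint passes its speed limit or range.

## Working session

There is one attempt and no reset: what is moved stays moved. The work goes in short steps, Python scripts to look and compute and a tool call to move; the robot and the scene stay as the last step left them, time stands still between calls to the robot, and variables do not carry over. Pictures are saved under pics/ and viewed, about 8 in all and at most 12, crops included, and the job is handed in when it is done.

Besides the shell and the picture viewer there is one more tool, called after "Call:" by a JSON object that holds its "api" and its "payload", one argument or row to a line. play_rows: Moves the arm, as the interface text tells. Its arguments: {"type":"object","properties":{"commands":{"type":"array","items":{"type":"object","properties":{"delta_rot":{"type":"array","items":{"type":"number","minimum":-1,"maximum":1}},"travel":{"type":"array","items":{"type":"number","minimum":-1,"maximum":1}},"gripper":{"type":"number"}}}},"force":{"type":"number"}},"required":["commands"]}

```bash
mkdir -p pics; ls; cat > h.py <<'E'
import numpy as np, cv2
from scipy.spatial.transform import Rotation as R
from plant import r, viewer
def pts(s):
    z=s["z_map"]; v,u=np.mgrid[0:480,0:640]
    p=np.stack([(u-s["cx"])/s["fx"]*z,-(v-s["cy"])/s["fy"]*z,-z],-1)
    a=np.array(s["attitude"]); M=R.from_quat(a).as_matrix() if a.size==4 else a
    return p@M.T+np.array(s["origin"])
def proj(s,P):
    a=np.array(s["attitude"]); M=R.from_quat(a).as_matrix() if a.size==4 else a
    c=(np.atleast_2d(P)-np.array(s["origin"]))@M
    return np.stack([s["cx"]+s["fx"]*c[:,0]/-c[:,2], s["cy"]-s["fy"]*c[:,1]/-c[:,2]],1)
def save(s,n,crop=None,k=1):
    im=s["color"][:,:,::-1]
    if crop: im=im[crop[1]:crop[3],crop[0]:crop[2]]
    cv2.imwrite("pics/"+n+".png",cv2.resize(im,None,fx=k,fy=k,interpolation=cv2.INTER_CUBIC))
E
python3 - <<'E'
from h import *
ims=[]
for c in ["scene","top"]:
    s=viewer.snapshot(c); P=pts(s); ims.append(s["color"])
    print(c,{k:s[k] for k in s if k not in("color","z_map")})
    for l in ["press","spring_mid","cup","organiser","saucer","depressor"]:
        for o in viewer.outline_of(c,l):
            m=o["pixels"]&(s["z_map"]>0); q=P[m]
            print(l,round(o["conf"],2),np.round(o["at"]),m.sum(),"med",np.median(q,0).round(3),"lo",np.percentile(q,3,0).round(3),"hi",np.percentile(q,97,0).round(3),"rgb",np.median(s["color"][m],0))
    for l in ["rod_tip","seat","spring_mid","spring_foot","press"]:
        for o in viewer.pinpoint(c,l): print("pp",l,round(o["conf"],2),np.round(o["at"],1),P[int(o["at"][1]),int(o["at"][0])].round(3))
cv2.imwrite("pics/a.png",cv2.resize(np.vstack(ims)[:,:,::-1],(400*1,600)))
cv2.imwrite("pics/s0.png",ims[0][:,:,::-1]);cv2.imwrite("pics/t0.png",ims[1][:,:,::-1])
st=r.get_state();print({k:np.round(st[k],3) for k in st})
E
```

```text
pics
scene {'fx': 518.0648770134048, 'fy': 518.0648770134048, 'cx': 315.9294523952853, 'cy': 239.392401584327, 'origin': array([1.25815215, 0.03972167, 1.31708397]), 'attitude': array([0.1759794 , 0.18330841, 0.71605443, 0.65015024])}
press 0.72 [372. 337.] 1996 med [0.805 0.165 0.018] lo [0.731 0.11  0.01 ] hi [0.873 0.222 0.06 ] rgb [ 15.  103.5  33. ]
press 0.6 [369. 261.] 1629 med [0.592 0.137 0.018] lo [0.516 0.078 0.004] hi [0.655 0.196 0.066] rgb [163. 159. 151.]
press 0.57 [335. 194.] 1349 med [0.378 0.023 0.018] lo [ 0.308 -0.041  0.007] hi [0.44  0.087 0.076] rgb [173. 143.   0.]
spring_mid 0.97 [278. 249.] 425 med [ 0.592 -0.105  0.065] lo [ 0.561 -0.125  0.003] hi [ 0.602 -0.085  0.1  ] rgb [ 8. 93. 89.]
spring_mid 0.84 [248. 242.] 468 med [ 0.576 -0.198  0.057] lo [ 0.514 -0.222 -0.002] hi [ 0.586 -0.179  0.098] rgb [106. 104. 103.]
spring_mid 0.65 [227. 222.] 440 med [ 0.526 -0.272  0.066] lo [ 0.495 -0.293 -0.   ] hi [ 0.538 -0.252  0.098] rgb [ 8.  96.  91.5]
cup 0.94 [176. 194.] 759 med [ 0.422 -0.433  0.051] lo [ 0.393 -0.465  0.002] hi [ 0.465 -0.397  0.085] rgb [7
[... 3580 characters left out ...]
g_foot 0.42 [363.6 244. ] [ 0.572 -0.099 -0.   ]
pp press 0.94 [318.7 342.1] [0.346 0.007 0.077]
pp press 0.85 [269.5 251.4] [0.548 0.119 0.077]
pp press 0.65 [254.2 162.8] [0.762 0.161 0.04 ]
{'clock': np.float64(1.2), 'q': array([-1.285,  0.689, -0.195,  1.565,  0.157,  0.902, -0.215]), 'qd': array([-0.   , -0.001,  0.002,  0.001,  0.001, -0.001,  0.   ]), 'joint_torque': array([-0.0000e+00, -5.2749e+01, -1.2670e+00, -1.5374e+01, -5.2000e-02,
       -1.0000e-03,  0.0000e+00]), 'tool_pos': array([0.156, 0.605, 0.212]), 'eef_rot': array([ 0.126,  0.992,  0.   , -0.   ]), 'contact_force': array([ 0.184, -0.039,  0.428]), 'moment': array([-0.03 , -0.04 , -0.019]), 'opening': np.float64(0.999)}
```

View pics/s0.png

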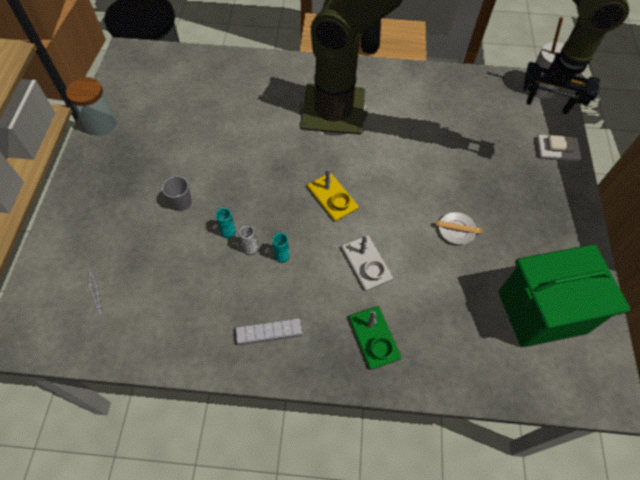

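View pics/t0.png

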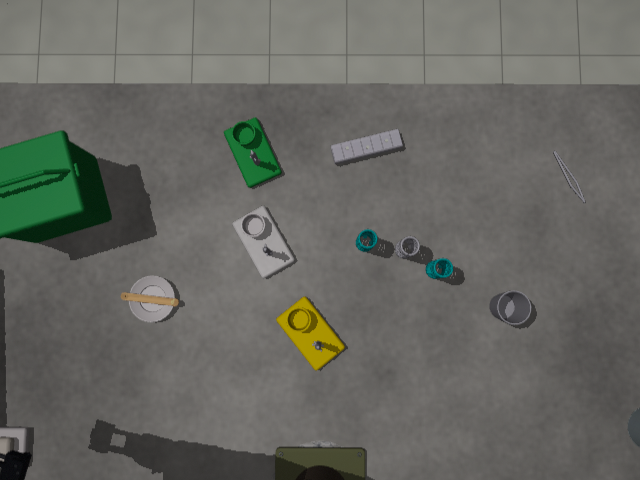

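Scene: the white press's rod is at about (0.55, 0.12), scene px (362,248). The steel spring is at about (0.56, -0.20), scene px (248,241), between two turquoise ones. I'll move over the spring next.

Call:
{"api": "play_rows", "payload": {
  "commands": [
    {"delta_rot": [0, 0, 0], "travel": [-0.3, -0.3, -0.4], "gripper": 1},
    {"delta_rot": [0, 0, 0], "travel": [-0.6, -0.6, -0.4], "gripper": 1},
    {"delta_rot": [0, 0, 0], "travel": [-1, -1, -0.4], "gripper": 1},
    {"delta_rot": [0, 0, 0], "travel": [-1, -1, -0.4], "gripper": 1}
  ],
  "force": 20
}}

```text
clock: 1.7
tool_pos: [0.2653, 0.42, 0.2723]
eef_rot: [0.127, 0.992, -0.0, 0.001]
contact_force: [0.4, 0.8, -0.5]
opening: 1.0
```

Call:
{"api": "play_rows", "payload": {
  "commands": [
    {"delta_rot": [0, 0, 0], "travel": [-0.3, -0.3, 0], "gripper": 1},
    {"delta_rot": [0, 0, 0], "travel": [-0.6, -0.6, 0], "gripper": 1},
    {"delta_rot": [0, 0, 0], "travel": [-1, -1, 0], "gripper": 1},
    {"delta_rot": [0, 0, 0], "travel": [-1, -1, 0], "gripper": 1}
  ]
}}

```text
clock: 2.2
tool_pos: [0.3732, 0.2362, 0.272]
eef_rot: [0.128, 0.992, -0.001, 0.0]
contact_force: [0.1, 0.7, -0.7]
opening: 0.999
```

Call:
{"api": "play_rows", "payload": {
  "commands": [
    {"delta_rot": [0, 0, 0], "travel": [-0.3, -0.3, 0], "gripper": 1},
    {"delta_rot": [0, 0, 0], "travel": [-0.6, -0.6, 0], "gripper": 1},
    {"delta_rot": [0, 0, 0], "travel": [-1, -1, 0], "gripper": 1},
    {"delta_rot": [0, 0, 0], "travel": [-1, -1, 0], "gripper": 1},
    {"delta_rot": [0, 0, 0], "travel": [-1, -1, 0], "gripper": 1}
  ]
}}

```text
clock: 2.82
tool_pos: [0.4801, 0.0554, 0.2717]
eef_rot: [0.128, 0.992, -0.0, 0.0]
contact_force: [0.3, 1.0, 0.3]
opening: 0.998
```

Call:
{"api": "play_rows", "payload": {
  "commands": [
    {"delta_rot": [0, 0, 0.055], "travel": [-0.3, -0.3, 0], "gripper": 1},
    {"delta_rot": [0, 0, 0.11], "travel": [-0.6, -0.6, 0], "gripper": 1},
    {"delta_rot": [0, 0, 0.165], "travel": [-0.9, -0.9, 0], "gripper": 1},
    {"delta_rot": [0, 0, 0.22], "travel": [-0.8, -1, 0], "gripper": 1},
    {"delta_rot": [0, 0, 0.275], "travel": [-0.7, -1, 0], "gripper": 1},
    {"delta_rot": [0, 0, 0.33], "travel": [-0.7, -1, 0], "gripper": 1},
    {"delta_rot": [0, 0, 0.385], "travel": [-0.7, -1, 0], "gripper": 1},
    {"delta_rot": [0, 0, 0.44], "travel": [-0.7, -1, 0], "gripper": 1},
    {"delta_rot": [0, 0, 0.495], "travel": [-0.7, -1, 0], "gripper": 1},
    {"delta_rot": [0, 0, 0.54], "travel": [-0.7, -1, 0], "gripper": 1},
    {"delta_rot": [0, 0, 0.54], "travel": [-0.7, -1, 0], "gripper": 1}
  ]
}}

```text
clock: 4.2
tool_pos: [0.5437, -0.1115, 0.2716]
eef_rot: [0.826, 0.564, 0.0, -0.001]
contact_force: [-0.4, 0.0, 0.1]
opening: 1.003
```

```bash
cat >> h.py <<'E'
def circ(s,P,c,lo,hi,rad):
    m=(np.hypot(P[...,0]-c[0],P[...,1]-c[1])<rad)&(P[...,2]>lo)&(P[...,2]<hi)&(s["z_map"]>0)
    return P[m]
def fit(q):
    A=np.c_[2*q[:,:2],np.ones(len(q))]; b=(q[:,:2]**2).sum(1)
    x=np.linalg.lstsq(A,b,rcond=None)[0]; return x[:2],np.sqrt(x[2]+x[0]**2+x[1]**2)
def goto(p,yaw=None):
    st=r.get_state(); Rm=R.from_quat(st["eef_rot"]); d=Rm.inv().apply(np.array(p)-st["tool_pos"])/0.15
    y=Rm.as_matrix()[:,1]; cur=np.degrees(np.arctan2(y[1],y[0])); print("travel",d.round(3),"yawY now",cur.round(2),"z",Rm.as_matrix()[:,2].round(4))
    if yaw is not None: print("drot z",-((yaw-cur+90)%180-90)/180)
E
python3 - <<'E'
from h import *
for c in ["wrist","scene","top"]:
    s=viewer.snapshot(c); P=pts(s)
    if c=="wrist": save(s,"w1"); print(s["fx"],s["origin"])
    q=circ(s,P,(0.563,-0.2),0.088,0.112,0.035)
    if len(q)>5: print(c,len(q),"mid",((q.min(0)+q.max(0))/2).round(4),"fit",fit(q),"z",np.percentile(q[:,2],[50,98]))
    q=circ(s,P,(0.55,0.121),0.03,0.116,0.02)
    for a,b in [(.03,.05),(.062,.08),(.092,.099),(.1,.115)]:
        k=q[(q[:,2]>a)&(q[:,2]<b)]
        if len(k): print(c,"rod",a,len(k),k.mean(0).round(4),k[:,2].max())
E
```

```text
356.884973936516 [ 0.57207338 -0.04120192  0.44327622]
wrist 594 mid [ 0.5626 -0.1997  0.0937] fit (array([ 0.56262319, -0.19904987]), np.float64(0.01955095798113105)) z [0.09498115 0.09836398]
scene 100 mid [ 0.566  -0.1996  0.0955] fit (array([ 0.5658687, -0.1994029]), np.float64(0.019704021803715038)) z [0.09301414 0.1019028 ]
scene rod 0.03 21 [0.5591 0.1209 0.0405] 0.049608159561482124
scene rod 0.062 14 [0.559  0.1208 0.071 ] 0.07975874363522273
scene rod 0.092 9 [0.5575 0.1222 0.0957] 0.09864816334578275
scene rod 0.1 13 [0.5561 0.1205 0.1055] 0.11235111548440857
top rod 0.03 4 [0.5485 0.1217 0.0373] 0.0410408227802197
top rod 0.062 4 [0.5459 0.1206 0.0717] 0.07888598757675935
top rod 0.092 5 [0.5454 0.1242 0.096 ] 0.09876129462979244
top rod 0.1 21 [0.5501 0.1244 0.1068] 0.11406884815156837
```

View pics/w1.png

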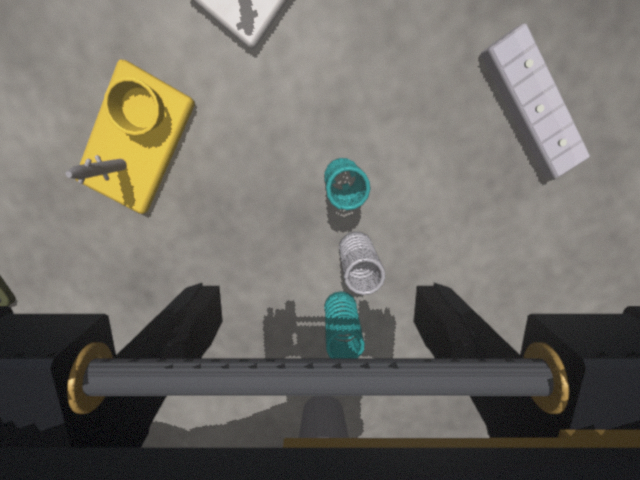

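The steel spring is at wrist px (362,262), between the turquoise springs. I'll put the wrist camera straight above it to see the slots.

Call:
{"api": "play_rows", "payload": {
  "commands": [
    {"delta_rot": [0, 0, 0], "travel": [-0.35, 0.12, 0.2], "gripper": 1},
    {"delta_rot": [0, 0, 0], "travel": [-0.7, 0.24, 0.4], "gripper": 1},
    {"delta_rot": [0, 0, 0], "travel": [-1, 0.33, 0.53], "gripper": 1},
    {"delta_rot": [0, 0, 0], "travel": [-1, 0.33, 0.53], "gripper": 1},
    {"delta_rot": [0, 0, 0], "travel": [-1, 0.33, 0.53], "gripper": 1}
  ]
}}

```text
clock: 4.97
tool_pos: [0.5348, -0.2708, 0.1922]
eef_rot: [0.827, 0.562, 0.001, -0.001]
contact_force: [1.1, 0.6, -0.1]
opening: 1.002
```

```bash
python3 - <<'E'
from h import *
s=viewer.snapshot("wrist"); P=pts(s); print(s["origin"],R.from_quat(s["attitude"]).as_matrix().round(3),r.get_state()["tool_pos"])
q=circ(s,P,(0.563,-0.2),0.088,0.112,0.035); print(len(q),((q.min(0)+q.max(0))/2).round(4),fit(q))
u,v=proj(s,[0.563,-0.1995,0.05])[0].astype(int); print(u,v)
x0=max(u-50,0);y0=max(v-50,0)
im=s["color"][y0:v+50,x0:u+50,::-1].astype(float); im=np.clip(im*1.5,0,255).astype(np.uint8)
cv2.imwrite("pics/w2.png",cv2.resize(im,None,fx=6,fy=6,interpolation=cv2.INTER_CUBIC))
z=s["z_map"][y0:v+50,x0:u+50]; Z=P[y0:v+50,x0:u+50]
cv2.imwrite("pics/w2z.png",cv2.resize(np.clip(Z[...,2]*2000,0,255).astype(np.uint8),None,fx=6,fy=6,interpolation=cv2.INTER_NEAREST))
goto([0.563,-0.1995,0.17])
E
```

```text
[ 0.56325771 -0.2005856   0.36390933] [[ 0.93   0.351  0.109]
 [-0.367  0.888  0.275]
 [-0.    -0.296  0.955]] [ 0.5352425  -0.27003155  0.19254888]
1169 [ 0.5626 -0.2002  0.0938] (array([ 0.56261951, -0.20014801]), np.float64(0.019404025167385215))
316 125
travel [ 0.505 -0.     0.151] yawY now -21.48 z [ 9.0e-04  1.5e-03 -1.0e+00]
```

View pics/w2.png

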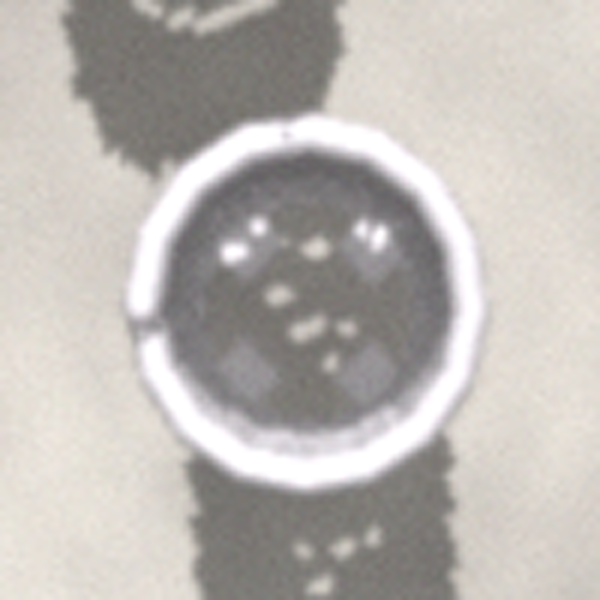

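The four lobes of the ring sit on the image diagonals, at crop px (248,255), (375,260), (248,372) and (370,375). The slots therefore lie along the tool's x/y axes (yaw ≈ -21.5° mod 90). Now the grasp.

Call:
{"api": "play_rows", "payload": {
  "commands": [
    {"delta_rot": [0, 0, 0], "travel": [0.25, 0, 0], "gripper": 1},
    {"delta_rot": [0, 0, 0], "travel": [0.5, 0, 0.1], "gripper": 1},
    {"delta_rot": [0, 0, 0], "travel": [0.5, 0, 0.25], "gripper": 1},
    {"delta_rot": [0, 0, 0], "travel": [0.5, 0, 0.45], "gripper": 1},
    {"delta_rot": [0, 0, 0], "travel": [0.5, 0, 0.65], "gripper": 1},
    {"delta_rot": [0, 0, 0], "travel": [0.5, 0, 0.82], "gripper": 1},
    {"delta_rot": [0, 0, 0], "travel": [0.5, 0, 0.91], "gripper": 1},
    {"delta_rot": [0, 0, 0], "travel": [0.5, 0, 0.91], "gripper": 1},
    {"delta_rot": [0, 0, 0], "travel": [0.5, 0, 0.91], "gripper": 1}
  ]
}}

```text
clock: 6.15
tool_pos: [0.563, -0.2019, 0.0569]
eef_rot: [0.827, 0.562, 0.001, 0.001]
contact_force: [0.8, -0.3, 0.9]
opening: 1.002
```

Call:
{"api": "play_rows", "payload": {
  "commands": [
    {"delta_rot": [0, 0, 0], "travel": [0, 0, 0], "gripper": -1},
    {"delta_rot": [0, 0, 0], "travel": [0, 0, 0], "gripper": -1},
    {"delta_rot": [0, 0, 0], "travel": [0, 0, 0], "gripper": -1},
    {"delta_rot": [0, 0, 0], "travel": [0, 0, 0], "gripper": -1},
    {"delta_rot": [0, 0, 0], "travel": [0, 0, 0], "gripper": -1},
    {"delta_rot": [0, 0, 0], "travel": [0, 0, 0], "gripper": -1},
    {"delta_rot": [0, 0, 0], "travel": [0, 0, 0], "gripper": -1},
    {"delta_rot": [0, 0, 0], "travel": [0, 0, 0], "gripper": -1}
  ],
  "force": 25
}}

```text
clock: 7.15
tool_pos: [0.562, -0.202, 0.0557]
eef_rot: [0.827, 0.562, -0.0, -0.0]
contact_force: [-0.7, 0.4, -0.3]
opening: 0.492
```

Call:
{"api": "play_rows", "payload": {
  "commands": [
    {"delta_rot": [0, 0, 0], "travel": [0, 0, -0.2], "gripper": -1},
    {"delta_rot": [0, 0, 0], "travel": [0, 0, -0.5], "gripper": -1},
    {"delta_rot": [0, 0, 0], "travel": [0, 0, -0.8], "gripper": -1},
    {"delta_rot": [0, 0, 0], "travel": [0, 0, -0.98], "gripper": -1},
    {"delta_rot": [0, 0, 0], "travel": [0.15, -0.09, -0.98], "gripper": -1},
    {"delta_rot": [0, 0, 0], "travel": [0.35, -0.2, -0.98], "gripper": -1},
    {"delta_rot": [0, 0, 0], "travel": [0.6, -0.34, -0.98], "gripper": -1},
    {"delta_rot": [0, 0, 0], "travel": [0.85, -0.48, -0.98], "gripper": -1},
    {"delta_rot": [0, 0, 0], "travel": [1, -0.6, -0.98], "gripper": -1}
  ]
}}

```text
clock: 8.28
tool_pos: [0.5333, -0.0266, 0.2025]
eef_rot: [0.826, 0.563, 0.0, -0.001]
contact_force: [-0.2, -0.1, -1.4]
opening: 0.491
```

Call:
{"api": "play_rows", "payload": {
  "commands": [
    {"delta_rot": [0, 0, 0], "travel": [0.2, -0.1, 0], "gripper": -1},
    {"delta_rot": [0, 0, 0], "travel": [0.4, -0.2, 0], "gripper": -1},
    {"delta_rot": [0, 0, 0], "travel": [0.5, -0.25, 0], "gripper": -1},
    {"delta_rot": [0, 0, 0], "travel": [0.5, -0.25, 0], "gripper": -1},
    {"delta_rot": [0, 0, 0], "travel": [0.5, -0.25, 0], "gripper": -1},
    {"delta_rot": [0, 0, 0], "travel": [0.5, -0.25, 0], "gripper": -1}
  ]
}}

```text
clock: 9.02
tool_pos: [0.5267, 0.0524, 0.2029]
eef_rot: [0.828, 0.561, -0.0, 0.0]
contact_force: [-0.0, 0.4, -1.1]
opening: 0.495
```

```bash
python3 - <<'E'
from h import *
s=viewer.snapshot("wrist"); P=pts(s); st=r.get_state(); print(s["origin"],st["tool_pos"],st["contact_force"],st["opening"],st["q"])
save(s,"w3full")
for a,b in [(.03,.05),(.062,.08),(.092,.099),(.1,.118),(.108,.118)]:
    k=circ(s,P,(0.552,0.121),a,b,0.02)
    if len(k): print("rod",a,len(k),k.mean(0).round(4),((k.min(0)+k.max(0))/2).round(4),k[:,2].max())
for l in ["rod_tip","seat"]:
    for o in viewer.pinpoint("wrist",l): print(l,o["conf"],o["at"],P[int(o["at"][1]),int(o["at"][0])])
u,v=proj(s,[0.552,0.121,0.09])[0].astype(int); print(u,v)
x0=max(u-50,0);y0=max(v-50,0); print(x0,y0)
im=s["color"][y0:v+50,x0:u+50,::-1].astype(float); im=np.clip(im*1.3,0,255).astype(np.uint8)
cv2.imwrite("pics/w3.png",cv2.resize(im,None,fx=6,fy=6,interpolation=cv2.INTER_CUBIC))
E
```

```text
[0.55541777 0.12286492 0.37439266] [0.52662656 0.05268399 0.20285966] [ 0.09262681  0.21344587 -0.1172289 ] 0.4940007115645673 [-0.38819124  0.59731313  0.32804447  1.88080485 -0.28136414  0.70836486
 -0.27754757]
rod 0.092 80 [0.553  0.1217 0.0967] [0.5525 0.1215 0.0961] 0.09883338208042408
rod 0.1 176 [0.5526 0.1215 0.1055] [0.5524 0.1214 0.105 ] 0.10996838060851183
rod 0.108 54 [0.5523 0.1217 0.1088] [0.5524 0.1216 0.109 ] 0.10996838060851183
seat 0.97 [318.0, 128.4] [0.5553009  0.12142622 0.10848751]
seat 0.97 [179.3, 299.1] [0.34615184 0.01034085 0.01895521]
314 130
264 80
```

View pics/w3.png

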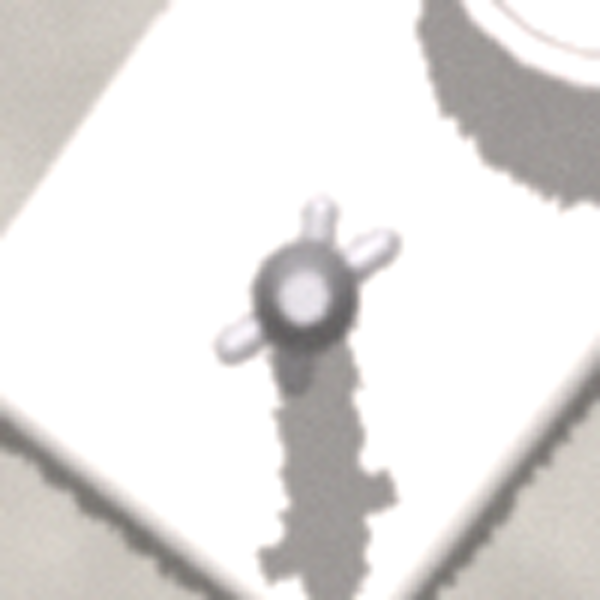

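Two pins show at the rod (crop px ~(302,297)). One runs from (232,345) to (385,245), the other from (322,200) to (295,385). I'll use depth to tell which is upper and to get exact directions.

```bash
python3 - <<'E'
from h import *
s=viewer.snapshot("wrist"); P=pts(s)
c=np.array([0.5524,0.1215])
d=np.hypot(P[...,0]-c[0],P[...,1]-c[1])
for lo,hi in [(.078,.094),(.046,.064)]:
    m=(P[...,2]>lo)&(P[...,2]<hi)&(d>.009)&(d<.018)
    v=P[m][:,:2]-c; a=np.arctan2(v[:,1],v[:,0]); print(lo,m.sum(),"axis deg",np.degrees(np.angle(np.exp(2j*a).mean())/2),abs(np.exp(2j*a).mean()),P[m][:,2].mean())
for px in [(382,247),(235,345),(320,210),(295,378)]:
    print(px,P[80+px[1]//6,264+px[0]//6].round(4))
# held spring seen from scene/top
st=r.get_state(); t=st["tool_pos"]; print(t)
for cam in ["scene","top"]:
    s=viewer.snapshot(cam); P=pts(s)
    q=circ(s,P,t,t[2]-0.058,t[2]-0.028,0.035); 
    if len(q)>5: print(cam,len(q),q.min(0),q.max(0),fit(q))
E
```

```text
0.078 81 axis deg 11.149928753823803 0.9655564325011571 0.08641168031765298
0.046 66 axis deg 58.60636995965038 0.966398561551058 0.05649200532551553
(382, 247) [0.5634 0.1245 0.088 ]
(235, 345) [0.5418 0.1204 0.0869]
(320, 210) [0.5582 0.1322 0.0564]
(295, 378) [0.5465 0.1122 0.0569]
[0.52655555 0.0535285  0.20282718]
scene 99 [0.51643896 0.03358573 0.14587848] [0.55306369 0.07702493 0.17311881] (array([0.53117671, 0.05517212]), np.float64(0.019343371786691058))
```

Call:
{"api": "play_rows", "payload": {
  "commands": [
    {"delta_rot": [0, 0, -0.05], "travel": [0.15, 0, 0], "gripper": -1},
    {"delta_rot": [0, 0, -0.1], "travel": [0.3, 0, 0], "gripper": -1},
    {"delta_rot": [0, 0, -0.15], "travel": [0.42, 0, 0], "gripper": -1},
    {"delta_rot": [0, 0, -0.183], "travel": [0.478, 0, 0.05], "gripper": -1},
    {"delta_rot": [0, 0, -0.183], "travel": [0.478, 0, 0.1], "gripper": -1},
    {"delta_rot": [0, 0, -0.183], "travel": [0.478, 0, 0.14], "gripper": -1},
    {"delta_rot": [0, 0, -0.183], "travel": [0.478, 0, 0.14], "gripper": -1},
    {"delta_rot": [0, 0, -0.183], "travel": [0.478, 0, 0.14], "gripper": -1}
  ]
}}

```text
clock: 10.32
tool_pos: [0.553, 0.1204, 0.1819]
eef_rot: [0.634, 0.773, 0.0, 0.0]
contact_force: [0.1, -0.6, -1.5]
opening: 0.496
```

```bash
python3 - <<'E'
from h import *
goto([0.5528,0.1197,0.18],11.5)
t=r.get_state()["tool_pos"];print(t,r.get_state()["contact_force"])
ims=[]
for cam in ["scene","top"]:
    s=viewer.snapshot(cam); u,v=proj(s,[0.553,0.12,0.13])[0].astype(int)
    ims.append(cv2.resize(s["color"][v-50:v+50,u-33:u+33,::-1],None,fx=6,fy=6,interpolation=cv2.INTER_CUBIC))
cv2.imwrite("pics/d.png",np.hstack(ims))
E
```

```text
travel [-0.004 -0.002  0.013] yawY now 11.25 z [ 2.e-04 -1.e-04 -1.e+00]
drot z -0.001381544829830656
[0.55299975 0.12042061 0.1819467 ] [ 0.07651788 -0.617918   -1.48980985]
```

View pics/d.png

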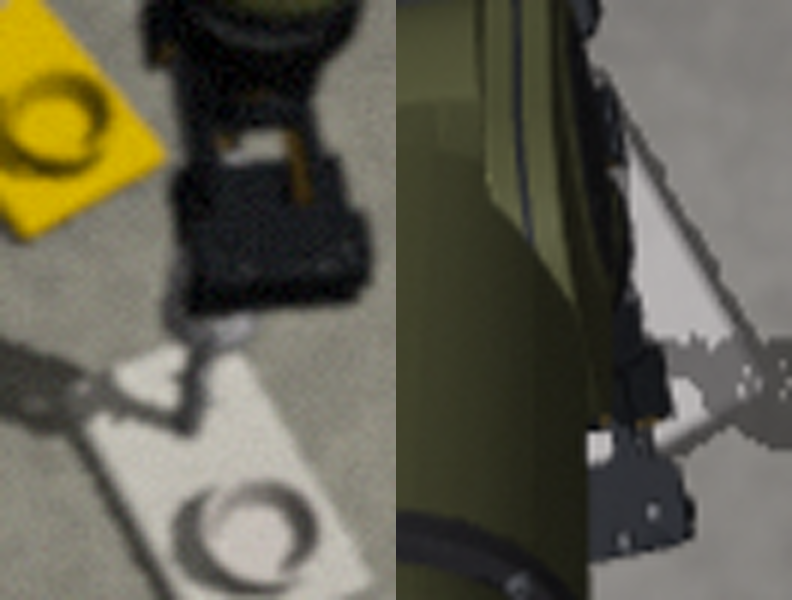

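The scene crop shows the spring hanging over the rod (px ~(205,340)); the arm hides it from the top camera. Next, a gentle descent onto the tip with a force check.

Call:
{"api": "play_rows", "payload": {
  "commands": [
    {"delta_rot": [0, 0, 0], "travel": [0, 0, 0.04], "gripper": -1},
    {"delta_rot": [0, 0, 0], "travel": [0, 0, 0.07], "gripper": -1},
    {"delta_rot": [0, 0, 0], "travel": [0, 0, 0.1], "gripper": -1},
    {"delta_rot": [0, 0, 0], "travel": [0, 0, 0.13], "gripper": -1},
    {"delta_rot": [0, 0, 0], "travel": [0, 0, 0.16], "gripper": -1},
    {"delta_rot": [0, 0, 0], "travel": [0, 0, 0.19], "gripper": -1},
    {"delta_rot": [0, 0, 0], "travel": [0, 0, 0.19], "gripper": -1},
    {"delta_rot": [0, 0, 0], "travel": [0, 0, 0.19], "gripper": -1}
  ]
}}

```text
clock: 11.42
tool_pos: [0.553, 0.1209, 0.1534]
eef_rot: [0.634, 0.773, 0.0, 0.0]
contact_force: [0.2, -0.8, -0.8]
opening: 0.494
```

Call:
{"api": "play_rows", "payload": {
  "commands": [
    {"delta_rot": [0, 0, 0], "travel": [0, 0, 0.03], "gripper": -1},
    {"delta_rot": [0, 0, 0], "travel": [0, 0, 0.05], "gripper": -1},
    {"delta_rot": [0, 0, 0], "travel": [0, 0, 0.07], "gripper": -1},
    {"delta_rot": [0, 0, 0], "travel": [0, 0, 0.09], "gripper": -1},
    {"delta_rot": [0, 0, 0], "travel": [0, 0, 0.1], "gripper": -1},
    {"delta_rot": [0, 0, 0], "travel": [0, 0, 0.1], "gripper": -1},
    {"delta_rot": [0, 0, 0], "travel": [0, 0, 0.1], "gripper": -1}
  ]
}}

```text
clock: 12.3
tool_pos: [0.553, 0.1208, 0.1384]
eef_rot: [0.634, 0.773, 0.0, 0.0]
contact_force: [-0.3, 0.4, -2.1]
opening: 0.494
```

Call:
{"api": "play_rows", "payload": {
  "commands": [
    {"delta_rot": [0, 0, 0], "travel": [0, 0, 0.03], "gripper": -1},
    {"delta_rot": [0, 0, 0], "travel": [0, 0, 0.05], "gripper": -1},
    {"delta_rot": [0, 0, 0], "travel": [0, 0, 0.07], "gripper": -1},
    {"delta_rot": [0, 0, 0], "travel": [0, 0, 0.09], "gripper": -1},
    {"delta_rot": [0, 0, 0], "travel": [0, 0, 0.1], "gripper": -1},
    {"delta_rot": [0, 0, 0], "travel": [0, 0, 0.1], "gripper": -1},
    {"delta_rot": [0, 0, 0], "travel": [0, 0, 0.1], "gripper": -1}
  ]
}}

```text
clock: 13.18
tool_pos: [0.553, 0.1208, 0.1234]
eef_rot: [0.634, 0.773, 0.0, 0.0]
contact_force: [-0.0, 0.0, -2.1]
opening: 0.493
```

```bash
python3 - <<'E'
from h import *
# yaw -30.5: tool x at 59.5deg; TCP = rod - .0019*x
x=np.array([np.cos(np.radians(59.5)),np.sin(np.radians(59.5))])
goto(np.r_[np.array([0.5524,0.1215])-0.0019*x,0.123],-30.5); print(r.get_state()["contact_force"],r.get_state()["moment"])
E
```

```text
travel [-0.004 -0.011  0.002] yawY now 11.31 z [ 2.e-04  1.e-04 -1.e+00]
drot z 0.2322928658208717
[-0.0187244   0.02421495 -2.07259463] [-0.09070869  0.06339203  0.02682725]
```

Through the upper pin without contact. Now turn to the lower pin's direction, then lower about 6 mm past its top.

Call:
{"api": "play_rows", "payload": {
  "commands": [
    {"delta_rot": [0, 0, 0.045], "travel": [0, 0, 0], "gripper": -1},
    {"delta_rot": [0, 0, 0.09], "travel": [0, -0.003, 0], "gripper": -1},
    {"delta_rot": [0, 0, 0.135], "travel": [0, -0.006, 0], "gripper": -1},
    {"delta_rot": [0, 0, 0.18], "travel": [0, -0.008, 0], "gripper": -1},
    {"delta_rot": [0, 0, 0.22], "travel": [0, -0.01, 0], "gripper": -1},
    {"delta_rot": [0, 0, 0.232], "travel": [0, -0.01, 0], "gripper": -1},
    {"delta_rot": [0, 0, 0.232], "travel": [0, -0.01, 0.02], "gripper": -1},
    {"delta_rot": [0, 0, 0.232], "travel": [0, -0.01, 0.05], "gripper": -1},
    {"delta_rot": [0, 0, 0.232], "travel": [0, -0.01, 0.075], "gripper": -1},
    {"delta_rot": [0, 0, 0.232], "travel": [0, -0.01, 0.1], "gripper": -1},
    {"delta_rot": [0, 0, 0.232], "travel": [0, -0.01, 0.1], "gripper": -1},
    {"delta_rot": [0, 0, 0.232], "travel": [0, -0.01, 0.1], "gripper": -1}
  ]
}}

```text
clock: 14.68
tool_pos: [0.5515, 0.1205, 0.1083]
eef_rot: [0.868, 0.497, 0.0, -0.0]
contact_force: [-0.4, -0.7, -1.0]
opening: 0.499
```

Call:
{"api": "play_rows", "payload": {
  "commands": [
    {"delta_rot": [0, 0, 0], "travel": [0, 0, 0.02], "gripper": -1},
    {"delta_rot": [0, 0, 0], "travel": [0, 0, 0.035], "gripper": -1},
    {"delta_rot": [0, 0, 0], "travel": [0, 0, 0.035], "gripper": -1},
    {"delta_rot": [0, 0, 0], "travel": [0, 0, 0.035], "gripper": -1}
  ]
}}

```text
clock: 15.18
tool_pos: [0.5515, 0.1205, 0.1031]
eef_rot: [0.868, 0.497, 0.0, -0.0]
contact_force: [-0.0, -0.7, -1.6]
opening: 0.495
```

Call:
{"api": "play_rows", "payload": {
  "commands": [
    {"delta_rot": [0, 0, 0], "travel": [0, 0, 0.04], "gripper": -1},
    {"delta_rot": [0, 0, 0], "travel": [0, 0, 0.08], "gripper": -1},
    {"delta_rot": [0, 0, 0], "travel": [0, 0, 0.12], "gripper": -1},
    {"delta_rot": [0, 0, 0], "travel": [0, 0, 0.15], "gripper": -1},
    {"delta_rot": [0, 0, 0], "travel": [0, 0, 0.175], "gripper": -1},
    {"delta_rot": [0, 0, 0], "travel": [0, 0, 0.19], "gripper": -1},
    {"delta_rot": [0, 0, 0], "travel": [0, 0, 0.19], "gripper": -1},
    {"delta_rot": [0, 0, 0], "travel": [0, 0, 0.19], "gripper": -1}
  ]
}}

```text
clock: 16.18
tool_pos: [0.5516, 0.1206, 0.0747]
eef_rot: [0.868, 0.497, 0.0, 0.0]
contact_force: [0.3, 0.6, -1.3]
opening: 0.499
```

Call:
{"api": "play_rows", "payload": {
  "commands": [
    {"delta_rot": [0, 0, 0], "travel": [0, 0, 0.01], "gripper": -1},
    {"delta_rot": [0, 0, 0], "travel": [0, 0, 0.02], "gripper": -1},
    {"delta_rot": [0, 0, 0], "travel": [0, 0, 0.02], "gripper": -1},
    {"delta_rot": [0, 0, 0], "travel": [0, 0, 0.02], "gripper": -1}
  ]
}}

```text
clock: 16.68
tool_pos: [0.5516, 0.1205, 0.0717]
eef_rot: [0.868, 0.497, 0.0, 0.0]
contact_force: [-1.1, -0.3, 2.2]
opening: 0.49
```

Seated: the force rose by about +3.5 N at the expected height. Releasing and retreating straight up.

Call:
{"api": "play_rows", "payload": {
  "commands": [
    {"delta_rot": [0, 0, 0], "travel": [0, 0, -0.012], "gripper": -1},
    {"delta_rot": [0, 0, 0], "travel": [0, 0, -0.012], "gripper": 0.1},
    {"delta_rot": [0, 0, 0], "travel": [0, 0, -0.012], "gripper": 0.2},
    {"delta_rot": [0, 0, 0], "travel": [0, 0, -0.012], "gripper": 0.4},
    {"delta_rot": [0, 0, 0], "travel": [0, 0, -0.012], "gripper": 0.6},
    {"delta_rot": [0, 0, 0], "travel": [0, 0, -0.012], "gripper": 0.6},
    {"delta_rot": [0, 0, 0], "travel": [0, 0, -0.012], "gripper": 0.6},
    {"delta_rot": [0, 0, 0], "travel": [0, 0, -0.012], "gripper": 0.6}
  ]
}}

```text
clock: 17.68
tool_pos: [0.5515, 0.1205, 0.0734]
eef_rot: [0.868, 0.497, 0.0, -0.0]
contact_force: [-0.1, -0.7, 0.4]
opening: 0.797
```

Call:
{"api": "play_rows", "payload": {
  "commands": [
    {"delta_rot": [0, 0, 0], "travel": [0, 0, -0.1], "gripper": 0.6},
    {"delta_rot": [0, 0, 0], "travel": [0, 0, -0.25], "gripper": 0.6},
    {"delta_rot": [0, 0, 0], "travel": [0, 0, -0.5], "gripper": 0.6},
    {"delta_rot": [0, 0, 0], "travel": [0, 0, -0.8], "gripper": 0.6},
    {"delta_rot": [0, 0, 0], "travel": [0, 0, -0.95], "gripper": 0.6},
    {"delta_rot": [0, 0, 0], "travel": [-0.2, 0, -0.95], "gripper": 0.6},
    {"delta_rot": [0, 0, 0], "travel": [-0.5, 0, -0.95], "gripper": 0.6},
    {"delta_rot": [0, 0, 0], "travel": [-0.5, 0, -0.95], "gripper": 0.6},
    {"delta_rot": [0, 0, 0], "travel": [-0.5, 0, -0.95], "gripper": 0.6}
  ]
}}

```text
clock: 18.8
tool_pos: [0.5141, 0.0565, 0.2167]
eef_rot: [0.868, 0.497, 0.001, -0.0]
contact_force: [0.3, -0.2, -0.4]
opening: 0.802
```

```bash
python3 - <<'E'
from h import *
s=viewer.snapshot("wrist"); P=pts(s); st=r.get_state(); print(st["tool_pos"],st["contact_force"],st["clock"],s["origin"])
d=np.hypot(P[...,0]-.5524,P[...,1]-.1215)
q=P[(d<.03)&(d>.013)&(P[...,2]>.1)&(P[...,2]<.13)]
print(len(q),np.percentile(q[:,2],[2,50,98]),((q.min(0)+q.max(0))/2).round(4),fit(q))
A=np.c_[q[:,:2],np.ones(len(q))];print("plane",np.linalg.lstsq(A,q[:,2],rcond=None)[0])
t=circ(s,P,(0.5524,0.1215),.1,.113,.006); print("tip",t.mean(0),len(t))
u,v=proj(s,[0.5524,0.1215,0.1])[0].astype(int); y0=max(v-50,0)
w=cv2.resize(s["color"][y0:y0+100,u-50:u+50,::-1],(400,400),interpolation=cv2.INTER_CUBIC)
s=viewer.snapshot("scene"); u,v=proj(s,[0.5524,0.1215,0.06])[0].astype(int)
w2=cv2.resize(s["color"][v-50:v+50,u-50:u+50,::-1],(400,400),interpolation=cv2.INTER_CUBIC)
cv2.imwrite("pics/e.png",np.hstack([w,w2]))
E
```

```text
[0.514179   0.05701878 0.21633132] [0.44618866 0.54181961 0.21012833] 18.85 [0.55302602 0.1215383  0.38829193]
1185 [0.10138548 0.11332266 0.11627052] [0.5528 0.1222 0.1087] (array([0.55277342, 0.12215387]), np.float64(0.019292576284531245))
plane [0.03133248 0.05144815 0.0889969 ]
tip [0.55246327 0.12162076 0.10549769] 157
```

View pics/e.png

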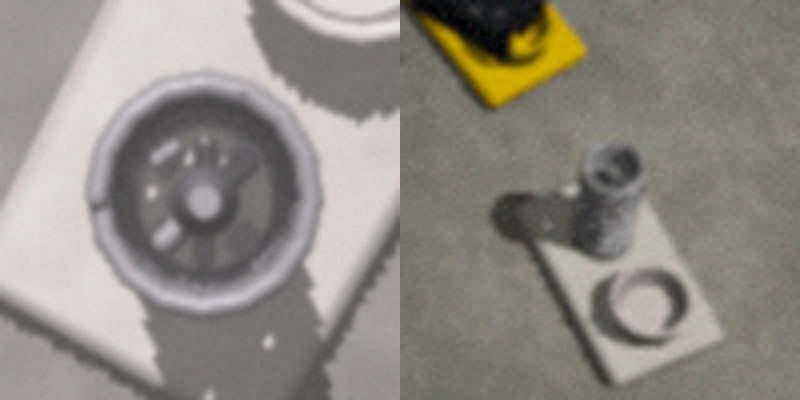

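The spring stands around the rod, centred within about 1 mm. Its top is about 18 mm higher than it was on the counter, so the ring is on the plate. Handing in.

```bash
python3 -c "
from h import *
print(r.finish_job())"
```

```text
the job is handed in; nothing more can be done
None
```

The steel spring is back on the white press, ring down on the base plate and released. I handed the job in at about 19 s; no verdict is reported.

- **Threading:** the wrist camera showed the ring's slots and both cross pins (upper about 11°, lower about 59°). I turned the spring to match each pin before lowering it, and it passed both without snagging. The highest push seen was about 3.5 N, when the ring reached the base plate.
- **Last checks:** the spring's top is about 18 mm higher than it stood on the counter, which matches the plate thickness. Its axis is about 0.7 mm from the rod tip. It looks upright in the wrist and scene pictures. The gripper was clear, about 75 mm to the side and above.
- **Not checked:** I did not measure the tilt properly. A rough plane fit through points on the top coils gave 3–4°, within the 6° limit, but I don't trust that figure because the fit included points below the rim. I did not re-measure the cup, organiser, saucer or depressor; all planned moves kept clear of them.

No check failed.

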